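Release a radio's battery pack through its latch slot

ROBOT

A 7-joint arm with a two-finger parallel gripper is mounted at the origin on the work surface. World frame = base frame: x ahead of the robot, y to its left, z up, the work surface at z = 0. Lengths are in m, angles in rad, forces in N, time in s.
With the tool pointing down it reaches from about 0.375 to 0.925 m from the base axis. Payload 3.1 kg.
Tool frame: the origin (TCP) lies between the finger pads; the fingertips stand 25 mm ahead of it and the grasp point (between the pads) lies 6 mm ahead of it; z points along the fingers, y is the line along which they close (so a half turn about z gives the same grasp; the last joint's range is limited). The gripper opens to 85 mm and grips with 20 to 120 N. Pads are 22 mm wide; open, the fingers measure 114 mm over their backs; the gripper's body (76 mm by 85 mm) begins 54 mm behind the grasp point. The pads swing forward as they close: fully open they stand 13 mm farther back than shut.
Start: joints at [-1.2, 0.383, 0.044, 1.598, -0.018, 1.161, -0.05], TCP at [0.294, 0.58, 0.22] pointing down, gripper open.
Joint ranges: [-2.61, 2.61], [-0.41, 2.15], [-1.48, 1.57], [0, 2.5], [-1.57, 4.71], [0.05, 1.97], [-2.85, 2.85]. Speed limits (rad/s): [2.79, 2.79, 3.14, 3.14, 3.14, 3.14, 3.14].

INTERFACE

Orientations are given as a unit quaternion [w, x, y, z].
In Python, from station import sensors, optics, arm gives the robot as it stands.
- The arm moves only by the shell command python3 -m crank 'ROWS' [FORCE]. ROWS is JSON, a list that holds one entry, the list of rows, each a list of 5 numbers: the opening, from -1 (shut) to 1 (fully open), then the shift along the tool's x, y, z in mm, then the turn about the tool's z in rad. In form: [[[jaw, x, y, z, yaw], ...]]. A call has 1 to 10 rows; each row shifts and turns the commanded pose from where the row before left it, along the tool's axes as they then stand; what a row does not reach is not made up. A row lasts 1/10 s, in which the tool goes at most 50 mm and 8.59 degrees, less where a joint would pass 70% of its speed; a pose out of reach is approached as far as the arm can. A call is refused whole if a number of a shift passes 50 or a number of a turn 0.15, either way. A call with a gripper value outside its range is refused whole. The fingers move at their own pace and stop on an object; FORCE is the grip in N (left out, the last holds). Time passes only in rows, so rows that do not move let the fingers close. It gives the time, the measured TCP pose, the force, the opening and the grip force at its end, in the units of the state.
- sensors.state(): the state, without advancing time (a new reading comes with each control period).
- optics.camera(name): name is "scene" or "side" or "wrist"; returns the picture (420x560x3 uint8, blue, green, red); there is no depth.
- optics.camera_model(name): a dict with "mtx" (3x3 intrinsics, pixels), "extrinsics" (4x4, takes a point from camera to world coordinates); the wrist camera has in their place "tool_from_camera" (4x4, takes a point from camera to tool coordinates, whose origin is the TCP and whose axes are the flange's). Camera axes: x right, y down, z forward; pixel columns grow to the right and rows downward; lengths in m; the calibration is good to about 2 mm. The wrist camera is an equidistant fisheye: a pixel r from the principal point sees the ray r / f radians off the axis. A picture is of the moment at which its call begins: read the wrist's pose just before it. camera_model takes no time and is no camera call.
- arm.sign_off(): hands the job in; it is judged then, once.
The state is a dict: "clock": time; "joints": joint angles; "qvel": joint speeds; "joint_efforts": joint torques, N m; "tcp_pos": TCP position; "orientation": TCP orientation; "contact_force": force on the tool from outside, world axes, zero at the start; "wrist_torque": the same for the moment, N m; "width": finger opening in m; "gripper_force": force on a finger pad.
Only numpy, scipy, OpenCV 4.12 (cv2) and the standard library are available. Lean on these libraries where they do the work, as an engineer would, in place of code of your own. Each camera call takes 0.05 s, during which the arm holds its last target. There are 200 camera calls.

TASK

The battery pack of the olive radio unit is locked down flush in its bay. Take the release rod from its slanting stand, push it through the slot in the sloping panel to press the hidden latch until the pack springs up, and put the rod back fully home in its stand. Then lift the pack out and leave it standing upright and square inside the charging tray, without disturbing the bottle, the meter or the screwdriver.

Things in the scene. Friction and masses are not known exactly. Their poses are not given: they have to be found in the camera images.
- radio: Fixed olive radio battery unit, 208 (x) x 230 (y) mm. Origin: centre of its footprint on the bench; x to its back, y to its left, z up. Flat top at 130 mm height, x = 20 to 108; in front the panel slopes down to 60 mm height at x = -100. On the flat top: a 10 mm rail along y at x = 100, its top at 173 mm height; an antenna socket 28 mm wide, 30 mm high at x = 58, y = 75.
- panel: Sloping panel of the radio. Origin: centre of the slot's mouth on the outer face (radio frame -25, 45, 104 mm); z: outward normal, leaning 30 degrees from vertical to the radio's front; y: the radio's y; x up the slope. The steel-framed slot is 28 mm (y) x 12 mm (x), a 22 mm deep tunnel square to the panel. 45 mm below its mouth lies the latch tab, behind the whole slot.
- panel_guard (a point): Point on the panel face 34 mm to +y of the slot, axes as the panel's: here stands an 8 mm guard tube, 39 mm high, along the slope from x = -70 to 42 of the panel frame. A like one stands at y = -34 mm and a third at y = -145; two knobs 26 mm wide, 18 mm high at x = 5, y = -75 and -115.
- tab (a joint): Travel in m of the hidden latch tab, along the panel's -z: 0 untouched, 0.012 bottomed. The pack is freed at about 0.006 to 0.008. It takes about 3 to 12 N and springs back by itself; once sprung up, the pack stays up.
- pack: Battery pack, dark grey block 60 (x) x 46 (y) x 75 (z) mm, 0.2 to 0.3 kg; two brass discs on top. Origin: centre of its underside, z up. It starts in a 63 x 49 mm bay centred at x 58, y -45 of the radio frame, top flush with the flat top (underside 55 mm above the bench). Freed, a spring lifts it 34 mm so that 34 mm stands proud; it then lifts straight out.
- rod: Release rod, about 0.08 kg. Origin: centre of the collar's lower face; z points up the handle along the axis. Steel collar 30 mm diameter, 6 mm thick; above it a round black handle, 22 mm diameter, to z = 85 mm; below it a steel rod, 7 mm diameter, round end at z = -110 mm. It starts in the stand, collar on the rim, leaning about 28 degrees.
- rod_tip (a point): Rounded end of the release rod, 110 mm below its origin; axes as the rod's.
- rod_grip (a point): Middle of the rod's handle, 45 mm above its origin; axes as the rod's.
- stand: Fixed steel stand, base 110 (x) x 76 (y) x 8 mm; origin: centre of its underside, z up. A tube (25 mm outside, 18 mm bore, 118 mm long, closed below) leans 28 degrees from vertical towards the stand's -x: its axis points up along (-0.469, 0, 0.883) of the stand's frame.
- stand_mouth (a point): Centre of the mouth of the stand's tube, 25 mm to -x of the stand's origin and 122 mm above the bench. Axes as the stand's (upright). With the rod fully home the collar sits on this rim.
- charger: Fixed grey charging tray. Origin: centre of its underside, z up. Inner floor 90 (x) x 76 (y) mm at 6 mm height, low walls to 16 mm height, 5 mm thick; at the +x end a back 60 mm high from x = 50 to 64. The pack stands in it with its 60 mm side along x, either way round.
- bottle: Loose white plastic bottle, 50 mm diameter, 150 mm tall, behind the stand. Origin: centre of its underside. Leave alone.
- meter: Loose grey hand meter lying flat behind the charging tray, 130 (x) x 72 (y) x 42 mm. Origin: centre of its underside. Leave alone.
- screwdriver: Loose screwdriver with black handle lying on the mat in front of the radio; origin near its middle. Leave alone.
There are look-alikes about, which are no part of the job. Leave any pink look-alike of the charger alone.

How it is judged:
On the way:
1. the rod, pushed through the slot, presses the latch tab and the pack springs up at least 25 mm (value of joint tab above 0.004 m and z of rod_tip in the frame of panel below -0.045 m and x of rod_tip in the frame of panel between -0.012 and 0.012 m and y of rod_tip in the frame of panel between -0.018 and 0.018 m and z of pack in the frame of radio above 0.08 m), for 0.1 s.
At the end, for the whole second after the job is handed in: The rod is back in its stand with its collar within 12 mm of the tube's mouth; the pack stands upright (within 5 degrees) on the floor of the charging tray, inside its walls (within 18 mm of the centre each way) and square to it within 17 degrees, either way round; both released and at rest (distance between rod and stand_mouth below 0.012 m and angle between the z axis of rod and the z axis of stand_mouth, either way round below 0.7 rad and height (world z) of rod_tip below 0.045 m and linear speed of each of rod, pack below 0.02 m/s and x of pack in the frame of charger between -0.018 and 0.018 m and y of pack in the frame of charger between -0.018 and 0.018 m and z of pack in the frame of charger below 0.01 m and angle between pack's own z axis and vertical below 0.09 rad and angle between the x axis of pack and the x axis of charger, either way round below 0.3 rad); the robot touches nothing.
It fails at once if a bystander (bottle, meter, screwdriver) is moved more than 25 mm or the bottle is tipped over (distance of any of bottle, meter, screwdriver from where it was at the start of the episode above 0.025 m or angle between bottle's own z axis and vertical above 0.5 rad).
It also fails if it takes over 72 s, if anything falls off the work surface, if the arm or the gripper's body presses on something with over 40 N, if the wrist force passes 120 N, or if a joint passes its speed limit or range.

## Working session

There is one attempt and no reset: what is moved stays moved. The work goes in short steps, Python scripts to look and compute and a shell command to move; the robot and the scene stay as the last step left them, time stands still between calls to the robot, and variables do not carry over. Pictures are saved under pics/ and viewed, at most 10 in all, crops included, and the job is handed in when it is done.

```bash
ls; mkdir -p pics; python3 - <<'E'
from station import sensors, optics, arm
import cv2,numpy as np
np.set_printoptions(precision=4,suppress=True)
s=sensors.state();print(s)
for n in("scene","side","wrist"):
    cv2.imwrite(f"pics/{n}0.png",optics.camera(n)); print(n,optics.camera_model(n))
E
```

```text
pics
{'clock': 0.0, 'joints': array([-1.1998,  0.3839,  0.0438,  1.5996, -0.0179,  1.1612, -0.0499]), 'qvel': array([ 0.0011, -0.0019,  0.    ,  0.0004,  0.    , -0.001 ,  0.0002]), 'joint_efforts': array([  0.0002, -43.3467,   1.0248, -24.9508,   0.0106,   0.0114,
        -0.    ]), 'tcp_pos': array([0.2932, 0.579 , 0.2188]), 'orientation': array([-0.0002,  0.2322,  0.9727, -0.0013]), 'contact_force': array([-0.1462,  0.0404, -0.4921]), 'wrist_torque': array([ 0.0654, -0.0113, -0.0591]), 'gripper_force': 0.0, 'width': 0.08516872354917329}
scene {'mtx': array([[411.4928,   0.    , 276.3999],
       [  0.    , 411.4928, 209.1498],
       [  0.    ,   0.    ,   1.    ]]), 'extrinsics': array([[ 0.1615,  0.6292, -0.7603,  1.3173],
       [ 0.9868, -0.114 ,  0.1153, -0.0023],
       [-0.0141, -0.7688, -0.6393,  0.7789],
       [ 0.    ,  0.    ,  0.    ,  1.    ]])}
side {'mtx': array([[450.402 ,   0.    , 286.2717],
       [  0.    , 450.402 , 208.9605],
       [  0.    ,   0.    ,   1.    ]]), 'extrinsics': array([[ 0.9872, -0.0857,  0.1345,  0.37  ],
       [-0.1594, -0.5104,  0.845 , -0.9121],
       [-0.0038, -0.8556, -0.5176,  0.7792],
       [ 0.    ,  0.    ,  0.    ,  1.    ]])}
wrist {'mtx': array([[325.1923,   0.    , 277.4128],
       [  0.    , 325.1923, 206.3755],
       [  0.    ,   0.    ,   1.    ]]), 'tool_from_camera': array([[-0.0007, -0.9604, -0.2786,  0.0696],
       [ 1.    , -0.0005, -0.0009, -0.0001],
       [ 0.0007, -0.2786,  0.9604, -0.1534],
       [ 0.    ,  0.    ,  0.    ,  1.    ]])}
```

View pics/scene0.png

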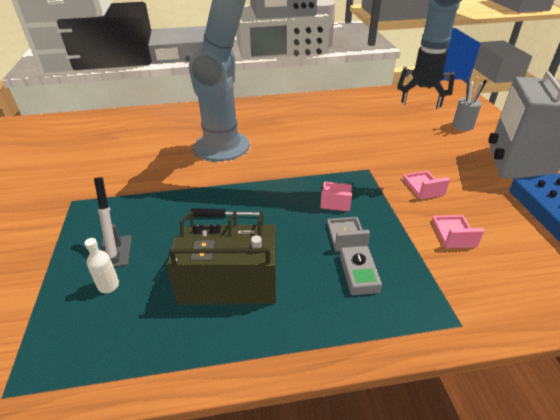

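View pics/side0.png

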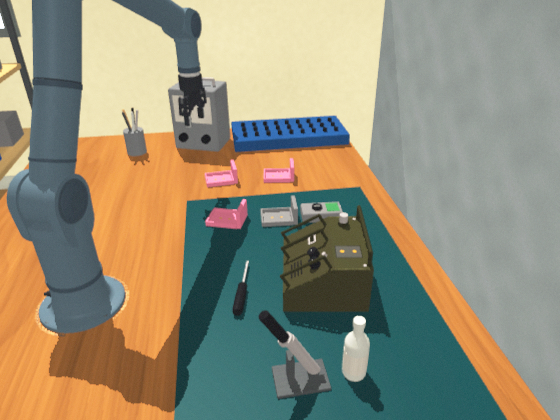

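```bash
python3 - <<'E'
import cv2
a=cv2.imread('pics/scene0.png')[170:310,80:400]
cv2.imwrite('pics/c1.png',cv2.resize(a,None,fx=2.5,fy=2.5,interpolation=cv2.INTER_CUBIC))
b=cv2.imread('pics/side0.png')[190:400,200:390]
b=cv2.resize(b,None,fx=2.8,fy=2.8,interpolation=cv2.INTER_CUBIC); print(b.shape)
cv2.imwrite('pics/c2.png',b)
E
```

```text
(588, 532, 3)
```

View pics/c1.png

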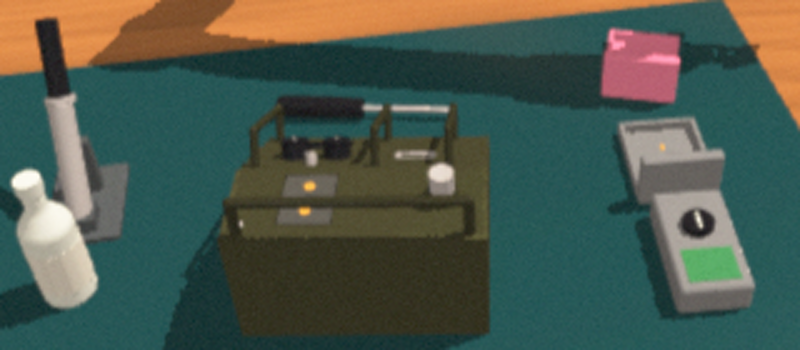

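View pics/c2.png

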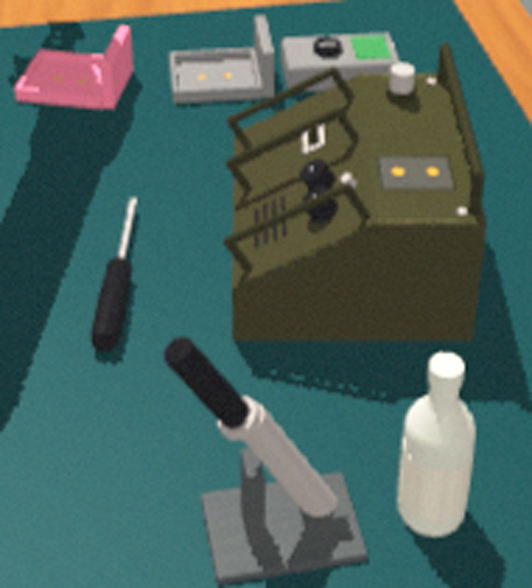

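```bash
cat > h.py <<'E'
import numpy as np, cv2
from station import sensors, optics, arm
from scipy.spatial.transform import Rotation as R
np.set_printoptions(precision=4,suppress=True)
def ray(n,uv):
    m=optics.camera_model(n);E=m['extrinsics'];K=m['mtx']
    d=E[:3,:3]@np.linalg.inv(K)@[uv[0],uv[1],1]; return E[:3,3],d/np.linalg.norm(d)
def plane(n,uv,z):
    o,d=ray(n,uv); return o+d*(z-o[2])/d[2]
def tri(a,b):
    A=0;B=0
    for o,d in (ray('scene',a),ray('side',b)):
        P=np.eye(3)-np.outer(d,d);A=A+P;B=B+P@o
    x=np.linalg.solve(A,B); return x, max(np.linalg.norm((np.eye(3)-np.outer(d,d))@(x-o)) for o,d in (ray('scene',a),ray('side',b)))
S=lambda u,v:(u/2.5+80,v/2.5+170)
D=lambda u,v:(u/2.8+200,v/2.8+190)
def toolR(s): q=s['orientation']; return R.from_quat([q[1],q[2],q[3],q[0]])
def wray(uv,s):
    m=optics.camera_model('wrist');K=m['mtx'];T=m['tool_from_camera']
    d=np.array([(uv[0]-K[0,2]),(uv[1]-K[1,2])])/K[0,0];r=np.hypot(*d)
    c=np.array([*(d/r*np.sin(r)),np.cos(r)]) if r>0 else np.array([0,0,1.])
    M=toolR(s).as_matrix()
    return s['tcp_pos']+M@T[:3,3], M@T[:3,:3]@c
def wplane(uv,s,z):
    o,d=wray(uv,s); return o+d*(z-o[2])/d[2]
E
python3 - <<'E'
from h import *
print('discs',[plane('side',D(*p),.13)[:2] for p in((398,172),(433,172))],[plane('scene',S(*p),.13)[:2] for p in((310,186),(305,211))])
print('slot',plane('side',D(313,138),.104),plane('scene',S(415,155),.104))
print('bot',[plane('side',D(*p),0)[:2] for p in((233,340),(474,340))],[plane('scene',S(*p),0)[:2] for p in((243,332),(490,330))])
print('topback',[plane('scene',S(*p),.13)[:2] for p in((222,236),(490,236))])
print('sock',plane('side',D(402,69),.16),plane('scene',S(441,172),.16))
print('handle top',tri(S(47,25),D(180,352)),'collar',tri(S(62,97),D(240,415)))
print('base',[plane('side',D(*p),.008)[:2] for p in((202,495),(343,473),(368,560),(218,582))])
print('chback',[plane('scene',S(*p),.06)[:2] for p in((640,160),(722,152))],[plane('side',D(*p),.06)[:2] for p in((257,16),(268,40))])
print('chfront top wall z16',[plane('side',D(*p),.016)[:2] for p in((170,50),(170,92))],[plane('scene',S(*p),.016)[:2] for p in((618,122),(697,118))],'pads',[plane('side',D(*p),.006)[:2] for p in((203,76),(229,75))])
E
```

```text
discs [array([ 0.6398, -0.0695]), array([ 0.6695, -0.0745])] [array([ 0.6387, -0.0652]), array([ 0.6693, -0.0704])]
slot [0.5866 0.0285 0.104 ] [0.5866 0.0334 0.104 ]
bot [array([ 0.4885, -0.1135]), array([ 0.6945, -0.1476])] [array([ 0.6872, -0.145 ]), array([0.7246, 0.0826])]
topback [array([ 0.6867, -0.1411]), array([0.7266, 0.0842])]
sock [0.6732 0.0459 0.16  ] [0.6727 0.0504 0.16  ]
handle top (array([ 0.4242, -0.3113,  0.1879]), np.float64(5.5428331862229005e-06)) collar (array([ 0.4623, -0.3098,  0.1237]), np.float64(0.0020149718996119686))
base [array([ 0.4393, -0.2788]), array([ 0.548, -0.276]), array([ 0.5481, -0.3539]), array([ 0.4405, -0.3543])]
chback [array([0.5868, 0.2604]), array([0.59 , 0.346])] [array([0.5877, 0.341 ]), array([0.5906, 0.2851])]
chfront top wall z16 [array([0.4865, 0.3547]), array([0.4764, 0.2645])] [array([0.4774, 0.269 ]), array([0.4866, 0.3583])] pads [array([0.519 , 0.3073]), array([0.5489, 0.3045])]
```

Scene: radio with slot near scene px (246,232), rod in stand at left, grey tray at (345,235). Side: discs at (342,251) and (355,251), slot (312,239), handle top (264,316), tray (279,217). Everything triangulates consistently, so I'll move to hover over the stand.

```bash
python3 -m crank '[[[1,0,0,-25,-0.117],[1,0,0,-25,-0.117],[1,0,0,-25,-0.117],[1,0,0,-25,-0.117],[1,-20,-45,0,0],[1,-20,-45,0,0],[1,-20,-45,0,0],[1,-20,-45,0,0],[1,-20,-45,0,0],[1,-20,-45,0,0]]]'
python3 -m crank '[[[1,-20,-45,0,0],[1,-10,-45,0,0],[1,0,-48,0,0],[1,0,-48,0,0],[1,0,-48,0,0],[1,0,-48,0,0],[1,0,-48,0,0],[1,0,-48,0,0],[1,0,-48,0,0],[1,0,-48,0,0]]]'
python3 -m crank '[[[1,0,-48,0,0],[1,0,-48,0,0],[1,0,0,0,0]]]'
python3 - <<'E'
from h import *
s=sensors.state();print(s['clock'],s['tcp_pos'],toolR(s).as_matrix(),s['joints'])
cv2.imwrite('pics/w1.png',optics.camera('wrist'))
E
```

```text
clock: 1.15
tcp_pos: [0.4138, 0.3076, 0.3199]
orientation: [-0.0, 0.0, 1.0, -0.0]
contact_force: [1.2, -0.2, 0.1]
width: 0.0854
gripper_force: 0.0
clock: 2.15
tcp_pos: [0.4424, -0.1661, 0.3201]
orientation: [0.0, 0.0, 1.0, 0.0]
contact_force: [1.3, -0.5, -0.1]
width: 0.0856
gripper_force: 0.0
clock: 2.45
tcp_pos: [0.4402, -0.2685, 0.3206]
orientation: [-0.0, 0.007, 1.0, -0.003]
contact_force: [-0.4, 0.7, -0.4]
width: 0.0855
gripper_force: 0.0
2.45 [ 0.4402 -0.2685  0.3206] [[-0.9999  0.0142 -0.0004]
 [ 0.0142  0.9999 -0.0051]
 [ 0.0004 -0.0051 -1.    ]] [-0.3216  0.0327  0.8159  1.8219 -0.0199  1.2953  2.0561]
```

View pics/w1.png

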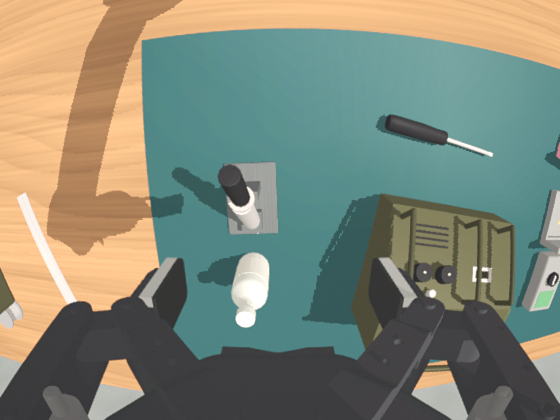

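```bash
python3 - <<'E'
from h import *
s=sensors.state()
B=[wplane(p,s,.008)[:2] for p in((223,164),(275,162),(278,233),(229,234))]
print('base',B,np.mean(B,0))
print('top',wplane((230,176),s,.197),'collar',wplane((240,207),s,.125))
print('slot',wplane((482,274),s,.104))
im=cv2.imread('pics/w1.png')[150:250,200:300]
cv2.imwrite('pics/w1c.png',cv2.resize(im,None,fx=6,fy=6,interpolation=cv2.INTER_CUBIC))
E
```

```text
base [array([ 0.441 , -0.3453]), array([ 0.4394, -0.2694]), array([ 0.5485, -0.2661]), array([ 0.5497, -0.3418])] [ 0.4947 -0.3056]
top [ 0.4235 -0.3066  0.197 ] collar [ 0.4726 -0.308   0.125 ]
slot [0.5867 0.039  0.104 ]
```

View pics/w1c.png

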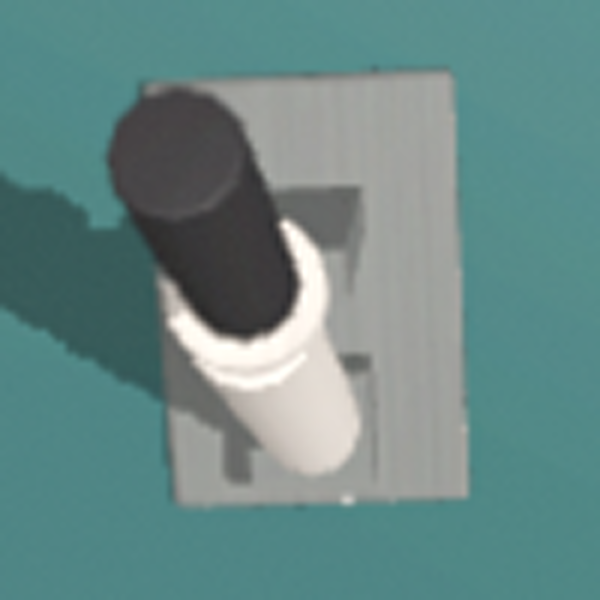

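```bash
python3 - <<'E'
from h import *
s=sensors.state();print(s['clock'],s['tcp_pos'],s['qvel'],toolR(s).as_matrix()[0])
im=optics.camera('wrist');cv2.imwrite('pics/w2.png',im)
s2=sensors.state();print(s2['tcp_pos'])
hsv=cv2.cvtColor(im,cv2.COLOR_BGR2HSV)
c=im[140:260,190:310]; h=hsv[140:260,190:310]
# handle: dark, low sat ; base: grey low saturation
dark=((h[...,2]<85)&(h[...,1]<70)).astype(np.uint8)
cs,_=cv2.findContours(dark,0,1)
for k in sorted(cs,key=cv2.contourArea)[-2:]: print('dark',cv2.contourArea(k),cv2.boundingRect(k),cv2.fitEllipse(k) if len(k)>5 else '')
grey=(h[...,1]<70).astype(np.uint8); grey=cv2.morphologyEx(grey,2,np.ones((3,3)))
cs,_=cv2.findContours(grey,0,1);k=max(cs,key=cv2.contourArea);h_=cv2.convexHull(k)
ap=cv2.approxPolyDP(h_,4,True)[:,0]+[190,140];print(ap.tolist())
for p in ap: print(p,wplane(p,s,.008)[:2])
E
```

```text
2.5 [ 0.4412 -0.2645  0.3202] [-0.0385 -0.0187 -0.0886  0.0288 -0.0287  0.0102 -0.0165] [-1.      0.0097 -0.0008]
[ 0.4422 -0.2615  0.3198]
dark 785.0 (23, 24, 32, 41) ((38.53276062011719, 43.25982666015625), (22.54157066345215, 45.5782585144043), 151.55210876464844)
[[271, 161], [274, 231], [226, 233], [214, 169], [228, 162]]
[271 161] [ 0.4379 -0.2751]
[274 231] [ 0.5452 -0.2722]
[226 233] [ 0.5481 -0.3464]
[214 169] [ 0.4481 -0.3591]
[228 162] [ 0.4382 -0.3377]
```

```bash
python3 -m crank '[[[1,0,-26,22,-0.026],[1,-4,-26,22,0],[1,0,0,22,0],[1,0,0,20,0],[1,0,0,0,0],[1,0,0,0,0],[1,0,0,0,0]]]' >/dev/null
python3 - <<'E'
from h import *
s=sensors.state();print(s['clock'],s['tcp_pos'],s['qvel'],toolR(s).as_matrix()[:,0])
im=optics.camera('wrist');cv2.imwrite('pics/w3.png',im)
cv2.imwrite('pics/w3c.png',cv2.resize(im[110:330,130:420],None,fx=2.7,fy=2.7))
E
```

```text
3.25 [ 0.4489 -0.3115  0.2354] [ 0.0011 -0.0048  0.0113 -0.0077 -0.0008  0.0006  0.0052] [-0.9996 -0.0271 -0.0022]
```

View pics/w3c.png

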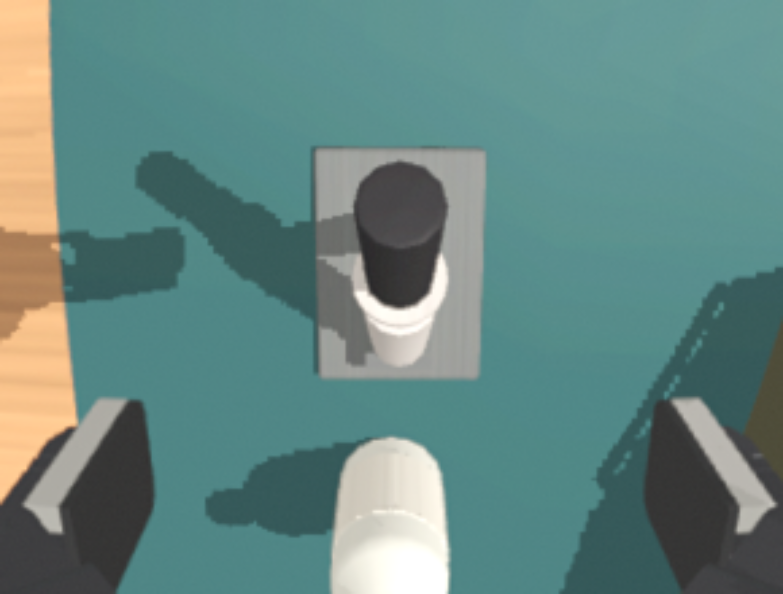

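Wrist close-up: handle top centre at crop (401,206), stand base corners at crop (314,147) to (479,378), bottle at crop (390,520).

```bash
python3 - <<'E'
from h import *
s=sensors.state()
W=lambda u,v:(u/2.7+130,v/2.7+110)
B=np.array([wplane(W(*p),s,.008)[:2] for p in((314,148),(485,150),(478,378),(319,378))]);print(B,B.mean(0))
print('top',wplane(W(401,206),s,.197),'collar edge y',wplane(W(354,283),s,.125),wplane(W(448,275),s,.125))
print(wplane(W(391,440),s,.1))
E
```

```text
[[ 0.4397 -0.35  ]
 [ 0.4387 -0.2749]
 [ 0.5474 -0.2724]
 [ 0.5493 -0.3478]] [ 0.4938 -0.3113]
top [ 0.4222 -0.3128  0.197 ] collar edge y [ 0.4637 -0.3263  0.125 ] [ 0.4603 -0.2967  0.125 ]
[ 0.5326 -0.3132  0.1   ]
```

```bash
python3 -m crank '[[[1,7,0,25,0],[1,0,0,25,0],[1,0,0,20,0],[1,0,0,0,0],[1,0,0,0,0],[-1,0,0,0,0],[-1,0,0,0,0],[-1,0,0,0,0],[-1,0,0,0,0],[-1,0,0,0,0]]]' 60
python3 -m crank '[[[-1,0,0,0,0],[-1,0,0,0,0]]]'
python3 - <<'E'
from h import *
s=sensors.state();print(s['tcp_pos'],toolR(s).as_matrix()[:,0],s['width'])
E
```

```text
clock: 4.3
tcp_pos: [0.4402, -0.3124, 0.1646]
orientation: [-0.0, -0.013, 1.0, 0.0]
contact_force: [-3.4, 1.4, 1.4]
width: 0.0172
gripper_force: 58.5
clock: 4.5
tcp_pos: [0.4398, -0.3125, 0.1644]
orientation: [-0.001, -0.012, 1.0, 0.0]
contact_force: [-3.5, 0.5, 5.0]
width: 0.0169
gripper_force: 58.5
[ 0.4398 -0.3125  0.1644] [-0.9997 -0.0248  0.0014] 0.01693242136157374
```

```bash
python3 -m crank '[[[-1,6,0,-11,0],[-1,11.7,0,-22.1,0],[-1,11.7,0,-22.1,0],[-1,11.7,0,-22.1,0],[-1,11.7,0,-22.1,0],[-1,11.7,0,-22.1,0],[-1,0,0,-25,0],[-1,0,0,-20,0],[-1,0,0,0,0],[-1,0,0,0,0]]]'
python3 -m crank '[[[-1,0,0,0,0],[-1,0,0,0,0]]]'
python3 - <<'E'
from h import *
s=sensors.state();print(s['tcp_pos'],toolR(s).as_matrix()[:,0],s['width'])
a=optics.camera('scene');b=optics.camera('side')
cv2.imwrite('pics/s2.png',a);cv2.imwrite('pics/d2.png',b)
a=cv2.resize(a[100:260,50:190],None,fx=2.8,fy=2.8,interpolation=cv2.INTER_CUBIC)
b=cv2.resize(b[190:350,190:330],None,fx=2.8,fy=2.8,interpolation=cv2.INTER_CUBIC)
cv2.imwrite('pics/cc2.png',np.hstack([a,b]))
E
```

```text
clock: 5.5
tcp_pos: [0.3762, -0.3139, 0.3306]
orientation: [0.001, -0.013, 1.0, 0.0]
contact_force: [0.0, 0.3, -0.9]
width: 0.0168
gripper_force: 59.2
clock: 5.7
tcp_pos: [0.3755, -0.3134, 0.3293]
orientation: [-0.001, -0.013, 1.0, 0.0]
contact_force: [-0.2, -0.2, -0.1]
width: 0.0169
gripper_force: 59.2
[ 0.3755 -0.3134  0.3293] [-0.9997 -0.0253  0.0025] 0.016867921597311538
```

View pics/cc2.png

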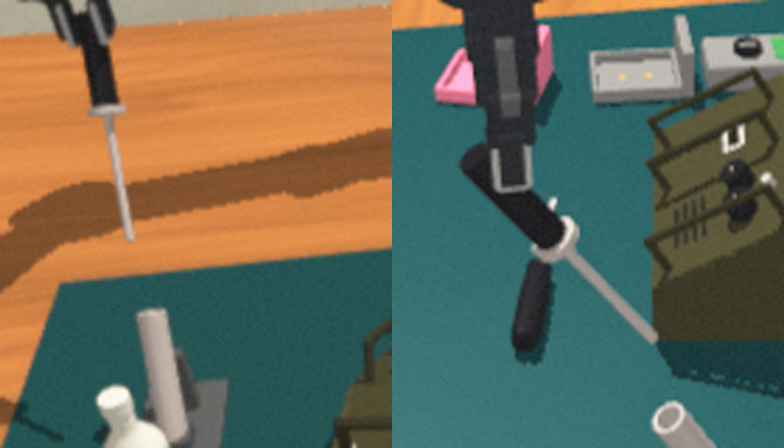

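Rod is held. In the crops the tip is at scene (130,240) and side (263,340); the collar is at scene (107,108) and side (166,240).

```bash
python3 - <<'E'
from h import *
s=sensors.state()
S2=lambda u,v:(u/2.8+50,v/2.8+100)
D2=lambda u,v:(u/2.8+190,v/2.8+190)
t,e1=tri(S2(130,241),D2(264,341)); c,e2=tri(S2(108,108),D2(166,240))
print('tip',t,e1,'collar',c,e2); d=c-t; L=np.linalg.norm(d);print(L,d/L,'tilt',np.degrees(np.arccos(d[2]/L)))
o=np.array(s['tcp_pos']);print('tip rel tcp',t-o,'collar rel',c-o)
# predicted from grasp: tcp at grasp(.4398,-.3125,.1644), rod origin (.464,-.312,.1194)
u=np.array([-.469,-.012,.883]);print('pred tip rel',np.array([.464,-.312,.1194])-.11*u-[.4398,-.3125,.1644])
# slot with latest estimates & scene mouth
print('mouth',plane('side',D2(668-392,418),.122),plane('scene',S2(151,314),.122), tri(S2(151,314),D2(668-392,418)))
E
```

```text
tip [ 0.4599 -0.3106  0.1932] 0.001860215928855201 collar [ 0.3996 -0.3119  0.2882] 0.002843373362832434
0.11253812159895182 [-0.5358 -0.0113  0.8443] tilt 32.40559523109583
tip rel tcp [ 0.0842  0.003  -0.1364] collar rel [ 0.024   0.0017 -0.0414]
pred tip rel [ 0.0758  0.0018 -0.1421]
mouth [ 0.4685 -0.3139  0.122 ] [ 0.4708 -0.3099  0.122 ] (array([ 0.4686, -0.3112,  0.1197]), np.float64(0.0005923580801953044))
```

```bash
cat >> h.py <<'E'
def blob(im,box,smax,vmin):
    x0,y0,x1,y1=box;h=cv2.cvtColor(im[y0:y1,x0:x1],cv2.COLOR_BGR2HSV)
    m=((h[...,1]<smax)&(h[...,2]>vmin)).astype(np.uint8)
    n,l,st,c=cv2.connectedComponentsWithStats(m,connectivity=8)
    if n<2: return None
    i=1+np.argmax(st[1:,4]);ys,xs=np.where(l==i)
    return np.c_[xs+x0,ys+y0].astype(np.float32), c[i]+[x0,y0]
E
python3 - <<'E'
from h import *
a=cv2.imread('pics/s2.png');b=cv2.imread('pics/d2.png')
# rod below collar: rows
A,_=blob(a,(85,142,105,190),90,110);B,_=blob(b,(252,282,288,315),60,110)
N=[]
for n,P in(('scene',A),('side',B)):
    v=cv2.fitLine(P,cv2.DIST_HUBER,0,.01,.01).ravel();lo=P[P[:,1].argmin()];hi=P[P[:,1].argmax()]
    print(n,len(P),v,lo,hi)
    p=v[2:];q=p+v[:2]*10
    N.append(np.cross(ray(n,p)[1],ray(n,q)[1]))
d=np.cross(*N);d/=np.linalg.norm(d);d*=np.sign(d[2]);print('dir',d,'tilt',np.degrees(np.arccos(d[2])))
s0=cv2.imread('pics/scene0.png');d0=cv2.imread('pics/side0.png')
for n,im,bx in(('scene',s0,(232,226,260,238)),('side',d0,(302,230,324,248))):
    for vm in(120,150):
        r=blob(im,bx,60,vm);print(n,len(r[0]),r[1],plane(n,r[1],.104), r[0].min(0),r[0].max(0))
E
```

```text
scene 136 [  0.182    0.9833  92.2038 164.1243] [ 87. 142.] [ 95. 185.]
side 188 [  0.7056   0.7086 268.6628 295.7848] [252. 282.] [282. 312.]
dir [-0.5411 -0.0279  0.8405] tilt 32.80992136079234
scene 40 [244.25 231.2 ] [0.583  0.0295 0.104 ] [238. 230.] [252. 233.]
scene 18 [255.7778 236.2778] [0.6056 0.0548 0.104 ] [252. 235.] [259. 237.]
side 48 [311.4167 239.6042] [0.5854 0.0272 0.104 ] [307. 234.] [315. 244.]
side 36 [311.4167 239.9444] [0.5851 0.0257 0.104 ] [308. 235.] [315. 244.]
```

```bash
python3 -m crank '[[[-1,0,0,-15,0.1],[-1,0,0,-15,0.1],[-1,-4.9,37,0,0],[-1,-4.9,37,0,0],[-1,-4.9,37,0,0],[-1,-4.9,37,0,0],[-1,-4.9,37,0,0],[-1,-4.9,37,0,0],[-1,-4.9,37,0,0],[-1,-4.9,37,0,0]]]'
python3 -m crank '[[[-1,-4.9,37,0,0],[-1,-4.9,40,0,0],[-1,0,0,25,0],[-1,0,0,25,0],[-1,0,0,25,0],[-1,0,0,15,0],[-1,0,0,0,0],[-1,0,0,0,0],[-1,0,0,0,0],[-1,0,0,0,0]]]'
python3 - <<'E'
from h import *
s=sensors.state();print(s['tcp_pos'],toolR(s).as_matrix()[:,0],s['qvel'])
a=optics.camera('scene');b=optics.camera('side');w=optics.camera('wrist')
for n,i in zip('adw',(a,b,w)):cv2.imwrite(f'pics/{n}3.png',i)
a=cv2.resize(a[165:255,160:300],None,fx=2.85,fy=2.85,interpolation=cv2.INTER_CUBIC)
b=cv2.resize(b[160:250,240:380],None,fx=2.85,fy=2.85,interpolation=cv2.INTER_CUBIC)
w=cv2.resize(w[130:260,150:430],None,fx=2.85,fy=2.85)
r=np.vstack([np.hstack([a,b]),w[:343,:a.shape[1]*2]]);print(a.shape,r.shape)
cv2.imwrite('pics/cc3.png',r)
E
```

```text
clock: 6.8
tcp_pos: [0.4663, -0.0278, 0.36]
orientation: [-0.0, 0.087, 0.996, -0.0]
contact_force: [-0.0, -0.2, -1.4]
width: 0.0167
gripper_force: 59.0
clock: 7.8
tcp_pos: [0.4902, 0.045, 0.272]
orientation: [0.001, 0.087, 0.996, 0.0]
contact_force: [-0.4, -0.6, -1.0]
width: 0.0168
gripper_force: 59.0
[0.4902 0.045  0.272 ] [-0.9847  0.174  -0.0023] [-0.001  -0.0026 -0.0013  0.005   0.0012 -0.0011  0.0003]
(256, 399, 3) (599, 798, 3)
```

View pics/cc3.png

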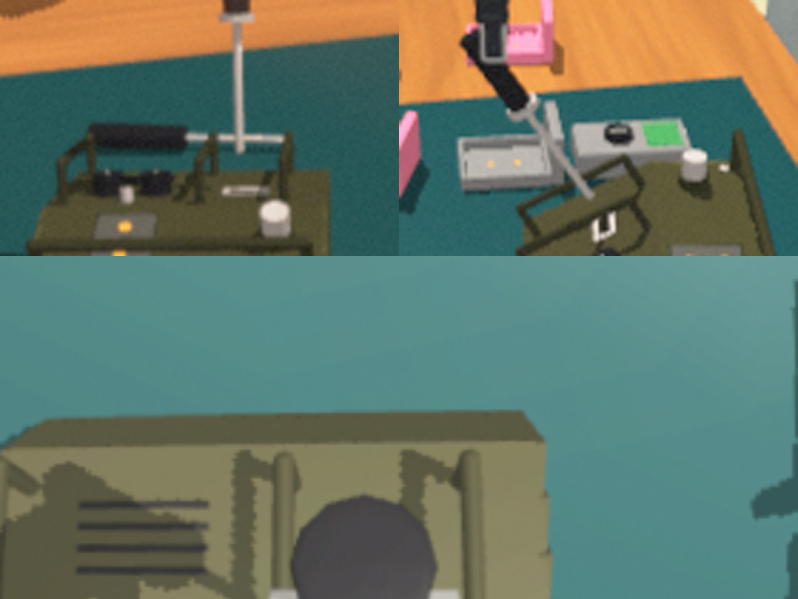

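```bash
python3 - <<'E'
from h import *
s=sensors.state()
A=lambda u,v:(u/2.85+160,v/2.85+165)
B=lambda u,v:(u/2.85+240,v/2.85+160)
t,e=tri(A(239,151),B(191,198));print('tip',t,e,'rel tcp',t-s['tcp_pos'])
m,e=tri(A(245,190),B(205,226));print('slot tri',m,e,plane('scene',A(245,190),.104),plane('side',B(205,226),.104))
a=cv2.imread('pics/a3.png');b=cv2.imread('pics/d3.png')
P,_=blob(a,(236,173,250,220),90,110);Q,_=blob(b,(287,196,312,232),60,120)
N=[]
for n,X in(('scene',P),('side',Q)):
    v=cv2.fitLine(X,cv2.DIST_HUBER,0,.01,.01).ravel();print(n,len(X),X[X[:,1].argmin()],X[X[:,1].argmax()])
    p=v[2:];N.append(np.cross(ray(n,p)[1],ray(n,p+v[:2]*10)[1]))
d=np.cross(*N);d/=np.linalg.norm(d);d*=np.sign(d[2]);print('dir',d,np.degrees(np.arccos(d[2])))
n=np.array([-.493,.083,.866]);x=np.array([.854,-.144,.5]);y=np.cross(n,x)
for M in(m,np.array([.586,.030,.104])):
    r=t-M;print('tip in panel x,y,z',r@x,r@y,r@n,' axis in panel',d@x,d@y,d@n)
E
```

```text
tip [0.573  0.0311 0.1358] 0.0013676984551593647 rel tcp [ 0.0832 -0.0139 -0.1356]
slot tri [0.5867 0.0324 0.1031] 0.0018779149415476322 [0.5854 0.0334 0.104 ] [0.587  0.0284 0.104 ]
scene 179 [242. 173.] [243. 218.]
side 251 [291. 196.] [306. 229.]
dir [-0.4635  0.1044  0.8799] 28.364498652618856
tip in panel x,y,z 0.004904611863389571 -0.0035614039190439758 0.03501346888029023  axis in panel 0.02913647859041002 0.025980617207505444 0.999185546070167
tip in panel x,y,z 0.004662762065503145 -0.0011180992779498086 0.03407580868768803  axis in panel 0.02913647859041002 0.025980617207505444 0.999185546070167
```

```bash
python3 -m crank '[[[-1,4.2,2,2.4,0],[-1,-6.5,0,11.2,0],[-1,-6.5,0,11.2,0],[-1,0,0,0,0],[-1,0,0,0,0],[-1,-2.5,0,4.3,0],[-1,-2.5,0,4.3,0],[-1,-2.5,0,4.3,0]]]'
python3 -m crank '[[[-1,-2,0,3.5,0],[-1,-1.5,0,2.6,0]]]'
python3 -m crank '[[[-1,0,0,0,0],[-1,0,0,0,0]]]'
python3 - <<'E'
from h import *
s=sensors.state();print(s['tcp_pos'],toolR(s).as_matrix()[:,0])
a=optics.camera('scene');b=optics.camera('side');cv2.imwrite('pics/a4.png',a);cv2.imwrite('pics/d4.png',b)
E
```

```text
clock: 8.75
tcp_pos: [0.506, 0.044, 0.2328]
orientation: [0.0, 0.087, 0.996, 0.0]
contact_force: [-1.1, 0.4, 0.1]
width: 0.0172
gripper_force: 59.1
clock: 8.95
tcp_pos: [0.5092, 0.0433, 0.2264]
orientation: [-0.0, 0.087, 0.996, -0.0]
contact_force: [0.8, 0.6, -0.9]
width: 0.0168
gripper_force: 59.1
clock: 9.15
tcp_pos: [0.5091, 0.0434, 0.2268]
orientation: [-0.0, 0.087, 0.996, -0.0]
contact_force: [0.0, -0.1, -0.5]
width: 0.0172
gripper_force: 59.1
[0.5091 0.0434 0.2268] [-0.9848  0.1739  0.0001]
```

```bash
python3 -m crank '[[[-1,-2.5,0,4.33,0],[-1,-2.5,0,4.33,0],[-1,-2.5,0,4.33,0],[-1,-2.5,0,4.33,0],[-1,-2.5,0,4.33,0],[-1,0,0,0,0],[-1,0,0,0,0]]]'
python3 -m crank '[[[-1,-2.5,0,4.33,0],[-1,-2.5,0,4.33,0],[-1,0,0,0,0],[-1,0,0,0,0]]]'
python3 - <<'E'
from h import *
s=sensors.state();print(s['tcp_pos'],toolR(s).as_matrix()[:,0])
E
```

```text
clock: 9.95
tcp_pos: [0.5214, 0.0411, 0.205]
orientation: [-0.0, 0.087, 0.996, -0.0]
contact_force: [-0.7, -0.3, -0.2]
width: 0.0167
gripper_force: 59.3
clock: 10.35
tcp_pos: [0.5263, 0.0406, 0.1967]
orientation: [-0.0, 0.087, 0.996, 0.0]
contact_force: [-1.2, 0.9, 2.4]
width: 0.0168
gripper_force: 59.6
[0.5263 0.0406 0.1967] [-0.9848  0.1736  0.0004]
```

```bash
python3 -m crank '[[[-1,-1.5,0,2.6,0],[-1,-1.5,0,2.6,0],[-1,0,0,0,0],[-1,0,0,0,0]]]'
python3 - <<'E'
from h import *
cv2.imwrite('pics/d5.png',optics.camera('side'))
a=cv2.imread('pics/d4.png');b=cv2.imread('pics/d5.png')
d=cv2.absdiff(a,b).sum(2)[225:275,325:375];print('discs region diff',(d>60).sum())
E
python3 -m crank '[[[-1,-1,0,1.7,0],[-1,0,0,0,0],[-1,0,0,0,0]]]'
python3 - <<'E'
from h import *
cv2.imwrite('pics/d5.png',optics.camera('side'))
a=cv2.imread('pics/d4.png');b=cv2.imread('pics/d5.png')
d=cv2.absdiff(a,b).sum(2)[225:275,325:375];print('discs region diff',(d>60).sum())
E
```

```text
clock: 10.75
tcp_pos: [0.5294, 0.04, 0.1914]
orientation: [-0.0, 0.087, 0.996, 0.0]
contact_force: [-2.7, 0.2, 3.6]
width: 0.0169
gripper_force: 59.6
discs region diff 537
clock: 11.1
tcp_pos: [0.5304, 0.0398, 0.1897]
orientation: [0.0, 0.087, 0.996, 0.0]
contact_force: [-2.8, 0.6, 3.8]
width: 0.0167
gripper_force: 59.6
discs region diff 713
```

```bash
python3 - <<'E'
from h import *
for f in('d4','d5'):
    im=cv2.imread(f'pics/{f}.png')[215:275,325:375];h=cv2.cvtColor(im,cv2.COLOR_BGR2HSV)
    m=((h[...,0]>12)&(h[...,0]<28)&(h[...,1]>140)&(h[...,2]>170)).astype(np.uint8)
    n,l,st,c=cv2.connectedComponentsWithStats(m);print(f,[(c[i]+[325,215],st[i,4]) for i in range(1,n) if st[i,4]>3])
    for i in range(1,n):
        if st[i,4]>3: print(plane('side',c[i]+[325,215],.13 if f=='d4' else .164))
print(sensors.state()['clock'])
E
```

```text
d4 [(array([341.5, 250.8]), np.int32(10)), (array([354.125, 250.875]), np.int32(8))]
[ 0.639  -0.0668  0.13  ]
[ 0.6689 -0.0721  0.13  ]
d5 [(array([342.4444, 239.3333]), np.int32(9)), (array([355.4444, 239.3333]), np.int32(9))]
[ 0.6391 -0.0673  0.164 ]
[ 0.6695 -0.0723  0.164 ]
11.15
```

```bash
python3 -m crank '[[[-1,5,0,-8.66,0],[-1,10,0,-17.3,0],[-1,10,0,-17.3,0],[-1,10,0,-17.3,0],[-1,10,0,-17.3,0],[-1,5,0,-8.66,0],[-1,0,0,-30,0],[-1,0,0,-30,0],[-1,0,0,-24,0],[-1,4.9,-37,0,0]]]'
python3 -m crank '[[[-1,4.9,-37,0,0],[-1,4.9,-37,0,0],[-1,4.9,-37,0,0],[-1,4.9,-37,0,0],[-1,4.9,-37,0,0],[-1,4.9,-37,0,0],[-1,4.9,-37,0,0],[-1,4.9,-40,0,0],[-1,0,-20,0,-0.1],[-1,0,-15,0,-0.1]]]'
python3 -m crank '[[[-1,0,0,0,0],[-1,0,0,0,0],[-1,0,0,0,0]]]'
python3 - <<'E'
from h import *
s=sensors.state();print(s['tcp_pos'],toolR(s).as_matrix()[:,0])
E
```

```text
clock: 12.15
tcp_pos: [0.4732, 0.018, 0.3637]
orientation: [0.004, 0.082, 0.997, 0.002]
contact_force: [1.1, -0.5, 0.2]
width: 0.0169
gripper_force: 59.4
clock: 13.15
tcp_pos: [0.373, -0.3125, 0.3599]
orientation: [0.0, -0.012, 1.0, -0.001]
contact_force: [0.1, 1.0, 0.4]
width: 0.0173
gripper_force: 59.0
clock: 13.45
tcp_pos: [0.3751, -0.3082, 0.3598]
orientation: [-0.0, -0.013, 1.0, 0.0]
contact_force: [-0.0, 0.3, 0.3]
width: 0.0172
gripper_force: 59.1
[ 0.3751 -0.3082  0.3598] [-0.9997 -0.026   0.0004]
```

```bash
python3 -m crank '[[[-1,5,-6,25,0],[-1,0,0,25,0],[-1,0,0,25,0],[-1,0,0,0,0],[-1,0,0,0,0],[-1,0,0,0,0]]]' | sed -n 1,2p
python3 - <<'E'
from h import *
s=sensors.state();print(s['tcp_pos'])
a=optics.camera('scene');b=optics.camera('side');cv2.imwrite('pics/a6.png',a);cv2.imwrite('pics/d6.png',b)
tc=np.array(s['tcp_pos'])+[.0845,.0025,-.136];mo=np.array([.4688,-.3115,.122])
for n in('scene','side'):
    m=optics.camera_model(n);E=np.linalg.inv(m['extrinsics'])
    for p in(tc,mo,tc+.11*np.array([-.5,0,.866])):
        q=m['mtx']@(E@[*p,1])[:3];print(n,q[:2]/q[2])
a=cv2.resize(a[150:250,70:170],None,fx=4,fy=4,interpolation=cv2.INTER_CUBIC)
b=cv2.resize(b[250:350,240:340],None,fx=4,fy=4,interpolation=cv2.INTER_CUBIC)
cv2.imwrite('pics/cc6.png',np.hstack([a,b]))
E
```

```text
clock: 14.05
tcp_pos: [0.371, -0.3158, 0.2867]
[ 0.371  -0.3158  0.2867]
scene [100.2018 199.5599]
scene [103.3802 211.7121]
scene [ 92.6439 155.085 ]
side [281.6331 329.0937]
side [288.5049 338.3131]
side [249.9808 293.7599]
```

View pics/cc6.png

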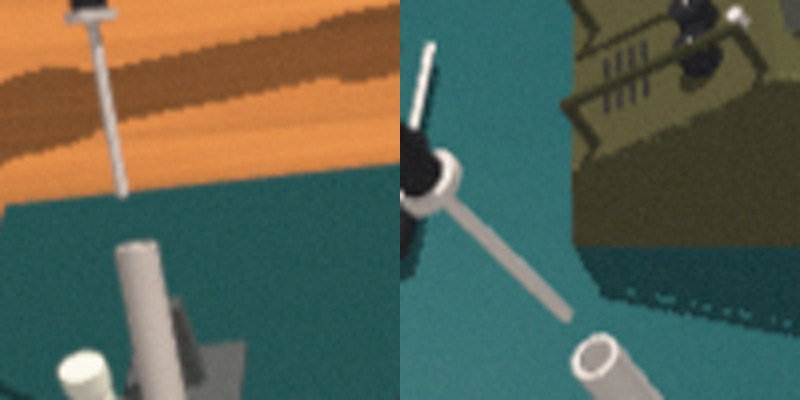

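```bash
python3 - <<'E'
from h import *
s=sensors.state()
t,e=tri((100.5,198.7),(282.4,330));m,e2=tri((104.6,211.4),(289.2,339));print('tip',t,e,'mouth',m,e2,'tip rel tcp',t-s['tcp_pos'])
u=np.array([-.469,-.01,.883]);r=t-m;print('along',r@u,'lateral',r-(r@u)*u)
N=[]
for n,p,q in(('scene',(93.7,156.5),(100.4,198)),('side',(252.5,300.5),(282,329.5))):
    N.append(np.cross(ray(n,p)[1],ray(n,q)[1]))
d=np.cross(*N);d/=np.linalg.norm(d);d*=np.sign(d[2]);print('dir',d,np.degrees(np.arccos(d[2])))
E
```

```text
tip [ 0.4554 -0.3138  0.1511] 0.002170583196481733 mouth [ 0.4689 -0.3101  0.1207] 0.002030343089624424 tip rel tcp [ 0.0845  0.0023 -0.1357]
along 0.03317654935913348 lateral [ 0.002  -0.0034  0.001 ]
dir [-0.5414 -0.0064  0.8408] 32.77968948641481
```

```bash
python3 -m crank '[[[-1,3,3,1.6,0],[-1,-7.6,0,12.9,0],[-1,-7.6,0,12.9,0],[-1,-7.6,0,12.9,0],[-1,0,0,0,0],[-1,0,0,0,0]]]' | sed -n 1,4p
python3 -m crank '[[[-1,-7.6,0,12.9,0],[-1,-7.6,0,12.9,0],[-1,-7.6,0,12.9,0],[-1,0,0,0,0]]]' | sed -n 1,4p
python3 - <<'E'
from h import *
s=sensors.state();print(s['tcp_pos'],s['contact_force'])
E
```

```text
clock: 14.75
tcp_pos: [0.3892, -0.3122, 0.2452]
orientation: [-0.0, -0.013, 1.0, -0.0]
contact_force: [-0.5, -0.6, -0.5]
clock: 15.15
tcp_pos: [0.4123, -0.3108, 0.2057]
orientation: [-0.001, -0.013, 1.0, 0.0]
contact_force: [-0.0, 0.6, -1.1]
[ 0.4123 -0.3108  0.2057] [-0.0479  0.6048 -1.077 ]
```

```bash
python3 -m crank '[[[-1,-7.6,0,12.9,0],[-1,-7.6,0,12.9,0],[-1,-5,0,8.6,0],[-1,0,0,0,0]]]' | sed -n 1,4p
python3 -m crank '[[[-1,-2,0,3.4,0],[-1,-2,0,3.4,0],[-1,0,0,0,0],[-1,0,0,0,0]]]' | sed -n 1,4p
python3 - <<'E'
from h import *
s=sensors.state();print(s['tcp_pos'],s['contact_force'])
E
```

```text
clock: 15.55
tcp_pos: [0.4326, -0.3106, 0.1716]
orientation: [-0.0, -0.013, 1.0, 0.0]
contact_force: [-0.2, 1.1, -1.2]
clock: 15.95
tcp_pos: [0.4365, -0.3111, 0.1652]
orientation: [0.0, -0.013, 1.0, -0.0]
contact_force: [-1.1, -0.1, -0.3]
[ 0.4365 -0.3111  0.1652] [-1.1186 -0.1286 -0.2646]
```

```bash
python3 -m crank '[[[-1,-1.5,0,2.6,0],[-1,0,0,0,0],[-1,0,0,0,0]]]' | sed -n 1,4p
python3 -m crank '[[[-1,-0.5,0,1,0],[-1,0,0,0,0],[0.3,0,0,0,0],[0.3,0,0,0,0],[0.3,0,0,0,0],[0.3,0,0,0,0],[0.3,0,0,0,0]]]' | sed -n 1,5p
python3 - <<'E'
from h import *
s=sensors.state();print(s['tcp_pos'],s['contact_force'],s['width'])
b=optics.camera('side');a=optics.camera('scene');cv2.imwrite('pics/d7.png',b);cv2.imwrite('pics/a7.png',a)
E
```

```text
clock: 16.25
tcp_pos: [0.4374, -0.3115, 0.1633]
orientation: [-0.0, -0.012, 1.0, 0.0]
contact_force: [-2.8, 0.9, 5.3]
clock: 16.95
tcp_pos: [0.4385, -0.3108, 0.1612]
orientation: [-0.0, -0.013, 1.0, 0.0]
contact_force: [-0.1, 0.8, -0.4]
width: 0.0555
[ 0.4385 -0.3108  0.1612] [-0.0759  0.7677 -0.3803] 0.05552145471652332
```

```bash
python3 -m crank '[[[1,0,0,0,0],[1,0,0,-15,0],[1,0,0,-25,0],[1,0,0,-40,0],[1,0,0,-40,0],[1,0,0,-40,0.1],[1,0,0,0,0.097],[1,-21.4,34.4,0,0],[1,-21.4,34.4,0,0],[1,-21.4,34.4,0,0]]]' | sed -n 1,4p
python3 -m crank '[[[1,-21.4,34.4,0,0],[1,-21.4,34.4,0,0],[1,-21.4,34.4,0,0],[1,-21.4,34.4,0,0],[1,-21.4,34.4,0,0],[1,0,0,0,0],[1,0,0,0,0],[1,0,0,0,0]]]' | sed -n 1,4p
python3 - <<'E'
from h import *
s=sensors.state();print(s['tcp_pos'],toolR(s).as_matrix()[:,0])
a=optics.camera('scene');b=optics.camera('side');w=optics.camera('wrist')
for n,i in zip('adw',(a,b,w)):cv2.imwrite(f'pics/{n}8.png',i)
for n,i0,i1,bx in(('scene','scene0',a,(85,165,125,240)),('side','side0',b,(250,295,325,380))):
    x0,y0,x1,y1=bx;i0=cv2.imread(f'pics/{i0}.png')
    for i in(i0,i1):
        g=i[y0:y1,x0:x1].max(2);m=(g<40).astype(np.uint8)
        n_,l,st,c=cv2.connectedComponentsWithStats(m);k=1+np.argmax(st[1:,4]);print(n,c[k]+[x0,y0],st[k])
# discs in wrist
h=cv2.cvtColor(w,cv2.COLOR_BGR2HSV)
m=((h[...,0]>12)&(h[...,0]<30)&(h[...,1]>140)&(h[...,2]>170)).astype(np.uint8);m[:,:150]=0;m[:,400:]=0;m[:100]=0
n_,l,st,c=cv2.connectedComponentsWithStats(m)
for i in range(1,n_):
    if 20<st[i,4]<1500: print('disc',c[i],st[i,4],wplane(c[i],s,.164))
E
```

```text
clock: 18.05
tcp_pos: [0.5202, -0.2198, 0.3231]
orientation: [0.001, 0.087, 0.996, 0.0]
contact_force: [-0.5, -0.2, -1.1]
clock: 18.85
tcp_pos: [0.6536, -0.0709, 0.3223]
orientation: [0.0, 0.087, 0.996, -0.001]
contact_force: [-0.2, -1.4, 1.0]
[ 0.6536 -0.0709  0.3223] [-0.9849  0.1731 -0.0006]
scene [100.3728 193.1893] [ 10  14  12  29 169]
scene [101.4286 193.6952] [ 11  14  12  29 210]
side [274.8519 328.0471] [ 11  19  27  28 297]
side [273.0628 325.5383] [  9  15  29  32 366]
```

```bash
python3 -m crank '[[[1,0,2,40,0],[1,0,0,40,0],[1,0,0,40,0],[1,0,0,25,0],[1,0,0,17,0],[1,0,0,0,0],[-1,0,0,0,0],[-1,0,0,0,0],[-1,0,0,0,0],[-1,0,0,0,0]]]' 50
python3 -m crank '[[[-1,0,0,0,0],[-1,0,0,0,0]]]'
```

```text
clock: 20.0
tcp_pos: [0.6554, -0.0672, 0.1608]
orientation: [0.001, 0.086, 0.996, 0.0]
contact_force: [-0.0, -0.3, 0.7]
width: 0.0283
gripper_force: 0.0
clock: 20.2
tcp_pos: [0.6547, -0.067, 0.1597]
orientation: [0.0, 0.086, 0.996, 0.0]
contact_force: [-0.2, 0.6, 0.5]
width: 0.0005
gripper_force: 0.0
```

```bash
python3 - <<'E'
from h import *
for f,n in(('d4','side'),('d6','side'),('d8','side'),('scene0','scene'),('a7','scene'),('a8','scene'),('w8','wrist')):
    im=cv2.imread(f'pics/{f}.png');h=cv2.cvtColor(im,cv2.COLOR_BGR2HSV)
    m=((h[...,0]>12)&(h[...,0]<30)&(h[...,1]>130)&(h[...,2]>150)).astype(np.uint8)
    x0,y0,x1,y1={'side':(320,200,385,280),'scene':(180,220,230,275),'wrist':(150,60,420,340)}[n]
    n_,l,st,c=cv2.connectedComponentsWithStats(m[y0:y1,x0:x1])
    print(f,[(c[i]+[x0,y0],int(st[i,4])) for i in range(1,n_) if 3<st[i,4]<2000][:6])
b=optics.camera('side');cv2.imwrite('pics/d9.png',b)
E
```

```text
d4 [(array([378.986 , 208.1355]), 214), (array([341.6364, 250.9091]), 11), (array([354.2, 251. ]), 10)]
d6 [(array([379.0329, 208.169 ]), 213), (array([342.5, 239.2]), 10), (array([355.5, 239.2]), 10)]
d8 [(array([379.0421, 208.2243]), 214), (array([342.5, 239.2]), 10), (array([355.5, 239.2]), 10)]
scene0 [(array([203.5, 244. ]), 12), (array([201.5, 254. ]), 12)]
a7 [(array([201.1429, 233.0714]), 14), (array([199.5, 242.5]), 14)]
a8 [(array([201.3077, 233.    ]), 13), (array([199.5, 242.5]), 14)]
w8 []
```

```bash
python3 - <<'E'
from h import *
print(tri((201.2,233),(342.5,239.2)),tri((199.5,242.5),(355.5,239.2)))
print(tri((203.5,244),(341.6,250.9)),tri((201.5,254),(354.2,251)))
s=sensors.state();print(s['width'],s['tcp_pos'],s['gripper_force'],toolR(s).as_matrix())
im=cv2.imread('pics/w8.png');T=optics.camera_model('wrist');
# project expected pack centre to the wrist frame at hover
M=np.array([[-.9849,.1731,0],[.1731,.9849,0],[0,0,-1]]).T
C=T['tool_from_camera'];p=C[:3,:3].T@(M@(np.array([.654,-.069,.164])-[.6536,-.0709,.3223])-C[:3,3])
th=np.arctan2(np.hypot(p[0],p[1]),p[2]);r=th*T['mtx'][0,0];uv=r*p[:2]/np.hypot(p[0],p[1])+T['mtx'][:2,2];print('expect px',uv)
u,v=uv.astype(int);print(cv2.cvtColor(im,cv2.COLOR_BGR2HSV)[v-40:v+41:16,u-60:u+61:20].tolist())
E
```

```text
(array([ 0.6388, -0.0672,  0.1648]), np.float64(0.0004843951548174921)) (array([ 0.669 , -0.0717,  0.1649]), np.float64(0.001028517054956204))
(array([ 0.6386, -0.0667,  0.1304]), np.float64(0.0008216109996474342)) (array([ 0.6687, -0.0718,  0.13  ]), np.float64(0.0006658632067671675))
0.00027662532571842924 [ 0.6546 -0.067   0.1595] 0.0 [[-0.9853  0.1707  0.0002]
 [ 0.1707  0.9853  0.0001]
 [-0.0002  0.0001 -1.    ]]
expect px [280.0982 186.231 ]
[[[27, 73, 132], [27, 70, 135], [28, 69, 137], [28, 69, 141], [28, 70, 142], [26, 67, 144], [28, 66, 144]], [[28, 71, 136], [27, 73, 137], [20, 28, 165], [21, 25, 165], [19, 26, 166], [28, 71, 141], [25, 70, 142]], [[28, 72, 134], [28, 74, 134], [23, 27, 163], [18, 39, 172], [24, 25, 164], [27, 73, 137], [28, 70, 138]], [[28, 74, 144], [28, 71, 132], [23, 25, 161], [24, 22, 160], [19, 27, 162], [28, 72, 135], [26, 73, 137]], [[27, 77, 145], [27, 77, 133], [21, 27, 162], [25, 27, 160], [22, 28, 162], [26, 79, 135], [26, 74, 134]], [[89, 104, 135], [27, 74, 100], [26, 75, 102], [27, 69, 103], [26, 75, 105], [28, 67, 106], [28, 67, 111]]]
```

```bash
python3 -m crank '[[[-1,0,0,-20,0],[-1,0,0,-30,0],[-1,0,0,-40,0],[-1,0,0,-40,0],[-1,0,0,-33,0],[-1,0,0,0,0],[-1,0,0,0,0]]]'
python3 - <<'E'
from h import *
for n in('side','scene','wrist'):
    s=sensors.state()
    im=optics.camera(n);cv2.imwrite(f'pics/{n}10.png',im);h=cv2.cvtColor(im,cv2.COLOR_BGR2HSV)
    m=((h[...,0]>12)&(h[...,0]<30)&(h[...,1]>(90 if n=='wrist' else 130))&(h[...,2]>150)).astype(np.uint8)
    x0,y0,x1,y1={'side':(300,180,370,300),'scene':(160,200,260,275),'wrist':(150,60,420,300)}[n]
    n_,l,st,c=cv2.connectedComponentsWithStats(m[y0:y1,x0:x1])
    print(n,[(c[i]+[x0,y0],int(st[i,4])) for i in range(1,n_) if 3<st[i,4]<2000][:6])
    if n=='wrist':
        g=((h[...,1]<50)&(h[...,2]>90)).astype(np.uint8)[y0:y1,x0:x1]
        n_,l,st,c=cv2.connectedComponentsWithStats(g);print([(c[i]+[x0,y0],st[i].tolist()) for i in range(1,n_) if st[i,4]>100])
E
```

```text
clock: 20.95
tcp_pos: [0.655, -0.0673, 0.3234]
orientation: [0.001, 0.086, 0.996, 0.0]
contact_force: [0.1, 0.3, -0.5]
width: -0.0002
gripper_force: 0.0
side [(array([334.9723, 184.8029]), 685), (array([342.5, 239.2]), 10), (array([355.4444, 239.3333]), 9)]
scene [(array([201.1429, 233.0714]), 14), (array([199.5, 242.5]), 14)]
wrist [(array([272.5 , 169.75]), 4), (array([279.375, 171.75 ]), 8), (array([272.8571, 177.    ]), 7), (array([275.5714, 203.25  ]), 28), (array([225.225, 297.075]), 40)]
[(array([353.3745, 105.8485]), [187, 37, 35, 19, 462]), (array([270.3629, 127.2661]), [115, 61, 11, 14, 124]), (array([275.5234, 184.6911]), [101, 93, 49, 65, 2868]), (array([388.9167, 185.3643]), [226, 113, 27, 26, 516]), (array([267.7537, 267.4333]), [110, 187, 18, 46, 540]), (array([287.843 , 267.7253]), [131, 187, 28, 46, 586])]
```

```bash
cat > dsc.py <<'E'
from h import *
s=sensors.state();print(s['tcp_pos'],s['width'],s['contact_force'])
for n in('side','scene'):
    im=optics.camera(n);h=cv2.cvtColor(im,cv2.COLOR_BGR2HSV)
    m=((h[...,0]>12)&(h[...,0]<30)&(h[...,1]>130)&(h[...,2]>150)).astype(np.uint8)
    x0,y0,x1,y1={'side':(320,200,365,300),'scene':(180,205,230,275)}[n]
    n_,l,st,c=cv2.connectedComponentsWithStats(m[y0:y1,x0:x1])
    print(n,[((c[i]+[x0,y0]).round(1).tolist(),int(st[i,4])) for i in range(1,n_) if 2<st[i,4]<100])
E
python3 -m crank '[[[1,0,0,0,0],[1,0,0,30,0],[1,0,0,30,0],[1,0,0,30,0],[1,0,0,20,0],[1,0,0,0,0],[1,0,0,0,0],[1,0,0,0,0]]]' >/dev/null; python3 dsc.py
python3 -m crank '[[[1,0,0,20,0],[1,0,0,20,0],[1,0,0,13,0],[1,0,0,0,0],[1,0,0,0,0],[1,0,0,0,0]]]'>/dev/null; python3 dsc.py
python3 -m crank '[[[0.4,0,0,0,0],[0.4,0,0,0,0],[0.4,0,0,0,0]]]'>/dev/null; python3 dsc.py
python3 -m crank '[[[0.05,0,0,0,0],[0.05,0,0,0,0],[0.05,0,0,0,0]]]'; python3 dsc.py
```

```text
[ 0.6555 -0.0674  0.2139] 0.08534456791584852 [ 0.0088 -0.1316  0.0976]
side [([342.5, 239.2], 10), ([355.0, 239.5], 6)]
scene [([201.3, 233.0], 13), ([199.3, 242.4], 7)]
[ 0.6556 -0.0673  0.1608] 0.08565616388138038 [0.2742 0.1049 0.2482]
side [([342.5, 239.2], 10)]
scene [([201.1, 233.1], 14), ([199.5, 242.5], 6)]
[ 0.6546 -0.067   0.1596] 0.05956178100666942 [-0.5858  0.3052  0.5448]
side [([342.5, 239.2], 10)]
scene [([201.1, 233.1], 14), ([199.2, 242.5], 11)]
clock: 23.4
tcp_pos: [0.6545, -0.067, 0.1593]
orientation: [-0.0, 0.086, 0.996, -0.0]
contact_force: [0.2, -1.0, -0.4]
width: 0.0449
gripper_force: 0.0
[ 0.6545 -0.067   0.1593] 0.04485352980035991 [ 0.2054 -1.     -0.3951]
side [([342.5, 239.2], 10)]
scene [([201.3, 233.0], 13), ([199.3, 242.4], 7)]
```

```bash
for i in 1; do python3 -m crank '[[[-0.05,0,0,0,0],[-0.05,0,0,0,0],[-0.05,0,0,0,0]]]' | tail -3; python3 dsc.py
python3 -m crank '[[[-0.2,0,0,0,0],[-0.2,0,0,0,0],[-0.2,0,0,0,0]]]' | tail -3; python3 dsc.py
python3 -m crank '[[[-0.5,0,0,0,0],[-0.5,0,0,0,0],[-0.5,0,0,0,0]]]' | tail -3; python3 dsc.py; done
```

```text
contact_force: [0.9, -0.1, 0.2]
width: 0.0405
gripper_force: 0.0
[ 0.6545 -0.067   0.1594] 0.04047352711595246 [ 0.8838 -0.0553  0.1535]
side [([342.5, 239.2], 10)]
scene [([201.3, 233.0], 13), ([199.2, 242.6], 5)]
contact_force: [0.2, 0.2, 0.1]
width: 0.0341
gripper_force: 0.0
[ 0.6545 -0.067   0.1594] 0.03407281505688028 [0.2443 0.1904 0.1132]
side [([342.5, 239.2], 10)]
scene [([201.1, 233.1], 14), ([199.5, 242.5], 6)]
contact_force: [0.2, 0.3, 0.1]
width: 0.0214
gripper_force: 0.0
[ 0.6545 -0.067   0.1594] 0.02136656949202792 [0.1768 0.2793 0.0884]
side [([342.5, 239.2], 10), ([355.7, 239.7], 3)]
scene [([201.1, 233.1], 14), ([199.5, 242.5], 6)]
```

```bash
python3 - <<'E'
from h import *
m=optics.camera_model('wrist');K=m['mtx'];T=m['tool_from_camera']
for uv,y in(((183,258.5),-.0425),((370,258.5),.0425),((166,258.5),-.0475),((389,258.5),.0475)):
    d=(np.array(uv)-K[:2,2])/K[0,0];r=np.hypot(*d);c=T[:3,:3]@np.array([*(d/r*np.sin(r)),np.cos(r)])
    p=T[:3,3]+c*(y-T[1,3])/c[1];print(p)
# fingers tip now: dark pixels in the side view, project pts below tcp
s=sensors.state();im=optics.camera('side');cv2.imwrite('pics/d11.png',im)
E=np.linalg.inv(optics.camera_model('side')['extrinsics']);K=optics.camera_model('side')['mtx'];R_=toolR(s).as_matrix()
for z in range(-40,41,5):
    p=np.array(s['tcp_pos'])+R_@[0,-.018,z/1000];q=K@(E@[*p,1])[:3];q=q[:2]/q[2];print(z,q.round(1),im[int(q[1]+.5),int(q[0]+.5)])
E
```

```text
[ 0.0088 -0.0425 -0.0263]
[ 0.0057  0.0425 -0.0199]
[ 0.0124 -0.0475 -0.0343]
[ 0.0109  0.0475 -0.0315]
-40 [350.6 230.5] [50 50 47]
-35 [350.5 232.3] [49 45 47]
-30 [350.3 234.1] [48 45 46]
-25 [350.2 235.9] [51 47 46]
-20 [350.  237.7] [48 44 45]
-15 [349.9 239.4] [49 46 45]
-10 [349.7 241.2] [122 125 127]
-5 [349.6 242.9] [64 71 71]
0 [349.4 244.7] [67 73 72]
5 [349.3 246.4] [63 70 73]
10 [349.1 248.1] [69 76 78]
15 [349.  249.8] [70 75 76]
20 [348.9 251.6] [70 79 80]
25 [348.7 253.2] [64 72 75]
30 [348.6 254.9] [70 79 80]
35 [348.4 256.6] [62 69 73]
40 [348.3 258.3] [44 59 59]
```

The fingertips measure about 33 mm shorter than stated (tip at tool z ≈ −9 mm), so the jaws closed just above the pack. I'll lower by that amount and grip again.

```bash
python3 -m crank '[[[1,0,0,0,0],[1,0,0,0,0],[1,0,0,0,0],[1,0,0,0,0],[1,0,0,12,0],[1,0,0,12,0],[1,0,0,12,0],[1,0,0,0,0],[1,0,0,0,0]]]' | sed -n 2,5p
python3 -m crank '[[[-1,0,0,0,0],[-1,0,0,0,0],[-1,0,0,0,0],[-1,0,0,0,0],[-1,0,0,0,0],[-1,0,0,0,0]]]' 60
```

```text
tcp_pos: [0.6539, -0.067, 0.1223]
orientation: [-0.001, 0.086, 0.996, -0.0]
contact_force: [0.2, 0.2, 0.1]
width: 0.0852
clock: 26.25
tcp_pos: [0.655, -0.0674, 0.1239]
orientation: [0.001, 0.086, 0.996, -0.0]
contact_force: [0.1, -0.7, 1.6]
width: 0.0451
gripper_force: 66.3
```

```bash
python3 -m crank '[[[-1,0,0,-8,0],[-1,0,0,-14,0],[-1,0,0,-18,0],[-1,0,0,-20,0],[-1,0,0,-25,0],[-1,0,0,-25,0],[-1,0,0,-20,0],[-1,0,0,0,-0.079],[-1,0,0,0,0],[-1,0,0,0,0]]]'
python3 -m crank '[[[-1,8,18,0,0],[-1,15.7,36.1,0,0],[-1,15.7,36.1,0,0],[-1,15.7,36.1,0,0],[-1,15.7,36.1,0,0],[-1,15.7,36.1,0,0],[-1,15.7,36.1,0,0],[-1,15.7,36.1,0,0],[-1,15.7,36.1,0,0],[-1,15.7,36.1,0,0]]]' |sed -n 2,2p
python3 -m crank '[[[-1,7.7,18,0,0],[-1,0,0,0,0],[-1,0,0,0,0],[-1,0,0,0,0]]]'
python3 - <<'E'
from h import *
s=sensors.state();print(toolR(s).as_matrix()[:,0])
for n in('side','scene'):
    im=optics.camera(n);cv2.imwrite(f'pics/{n}12.png',im)
# front edge corners/pads of charger by mask in clean images
im=cv2.imread('pics/wrist10.png')
E
```

```text
clock: 27.25
tcp_pos: [0.6538, -0.0669, 0.2537]
orientation: [-0.001, 0.047, 0.999, 0.0]
contact_force: [-0.5, 0.3, -2.5]
width: 0.0448
gripper_force: 65.8
tcp_pos: [0.5362, 0.2892, 0.2528]
clock: 28.65
tcp_pos: [0.5323, 0.3041, 0.2532]
orientation: [-0.0, 0.048, 0.999, -0.001]
contact_force: [0.1, -0.5, -2.3]
width: 0.0452
gripper_force: 65.7
[-0.9953  0.0964  0.    ]
```

```bash
python3 -m crank '[[[-1,0,2,30,0],[-1,0,0,40,0],[-1,0,0,40,0],[-1,0,0,40,0],[-1,0,0,25,0],[-1,0,0,15,0],[-1,0,0,8,0],[-1,0,0,0,0],[-1,0,0,0,0]]]'
python3 -m crank '[[[-1,0,0,4,0],[-1,0,0,3,0],[-1,0,0,3,0],[-1,0,0,0,0],[-1,0,0,0,0]]]'
```

```text
clock: 29.65
tcp_pos: [0.5333, 0.3093, 0.0569]
orientation: [0.001, 0.047, 0.999, 0.001]
contact_force: [-0.2, 0.2, -1.9]
width: 0.045
gripper_force: 65.7
clock: 30.15
tcp_pos: [0.5317, 0.3088, 0.0453]
orientation: [-0.0, 0.046, 0.999, -0.0]
contact_force: [-0.6, -0.3, -3.2]
width: 0.0452
gripper_force: 65.7
```

```bash
python3 -m crank '[[[-1,0,0,2,0],[-1,0,0,1,0],[-1,0,0,0,0],[-1,0,0,0,0]]]'|sed -n 2,4p
python3 -m crank '[[[-1,0,0,1,0],[-1,0,0,0,0],[-1,0,0,0,0]]]'|sed -n 2,4p
python3 -m crank '[[[-1,0,0,1,0],[-1,0,0,0,0],[-1,0,0,0,0]]]'|sed -n 2,4p
```

```text
tcp_pos: [0.5318, 0.3088, 0.0423]
orientation: [-0.0, 0.046, 0.999, -0.0]
contact_force: [-0.1, 0.1, -2.7]
tcp_pos: [0.532, 0.3089, 0.0417]
orientation: [0.0, 0.046, 0.999, 0.0]
contact_force: [-0.4, -0.4, -1.1]
tcp_pos: [0.5321, 0.3089, 0.0417]
orientation: [-0.0, 0.046, 0.999, 0.0]
contact_force: [-2.1, -0.2, 5.6]
```

```bash
python3 -m crank '[[[0.3,0,0,0,0],[0.5,0,0,0,0],[0.6,0,0,0,0],[0.6,0,0,0,0],[0.6,0,0,0,0],[0.6,0,0,-10,0],[0.6,0,0,-30,0],[0.6,0,0,-40,0],[0.6,0,0,-40,0],[0.6,0,0,-40,0]]]'|sed -n 2,5p
python3 -m crank '[[[0.6,40,0,-20,0],[0.6,40,20,0,0],[0.6,30,20,0,0],[0.6,0,0,0,0],[0.6,0,0,0,0],[0.6,0,0,0,0]]]'|sed -n 2,5p
python3 - <<'E'
from h import *
I={}
for n in('side','scene'):
    im=I[n]=optics.camera(n);cv2.imwrite(f'pics/{n}13.png',im);h=cv2.cvtColor(im,cv2.COLOR_BGR2HSV)
    m=((h[...,0]>12)&(h[...,0]<30)&(h[...,1]>130)&(h[...,2]>150)).astype(np.uint8)
    x0,y0,x1,y1={'side':(255,150,310,235),'scene':(320,200,380,260)}[n]
    n_,l,st,c=cv2.connectedComponentsWithStats(m[y0:y1,x0:x1])
    for i in range(1,n_):
        if 2<st[i,4]<100: print(n,c[i]+[x0,y0],st[i,4],plane(n,c[i]+[x0,y0],.081))
# rod: handle/collar blobs before vs now
for n,f,bx in(('scene','scene0',(85,165,125,240)),('side','side0',(250,295,325,380))):
    x0,y0,x1,y1=bx
    for im in(cv2.imread(f'pics/{f}.png'),I[n]):
        g=im[y0:y1,x0:x1];h=cv2.cvtColor(g,cv2.COLOR_BGR2HSV);m=(g.max(2)<40).astype(np.uint8)
        n_,l,st,c=cv2.connectedComponentsWithStats(m);k=1+np.argmax(st[1:,4]);ys,xs=np.where(l==k)
        b=((h[...,1]<60)&(h[...,2]>190));print(n,'dark',c[k]+[x0,y0],xs.min()+x0,xs.max()+x0,ys.min()+y0,ys.max()+y0,'bright',b.sum(), [np.mean(v)+o for v,o in zip(np.where(b),(y0,x0))])
E
```

```text
tcp_pos: [0.5318, 0.3085, 0.2026]
orientation: [0.0, 0.047, 0.999, 0.0]
contact_force: [0.1, -0.6, 0.2]
width: 0.0681
tcp_pos: [0.4272, 0.3577, 0.2209]
orientation: [0.001, 0.047, 0.999, -0.0]
contact_force: [0.5, -0.1, 0.3]
width: 0.068
side [271.2 196.6] 5 [0.5167 0.3096 0.081 ]
side [281.  196.5] 6 [0.5471 0.3051 0.081 ]
scene [346.875 207.875] 8 [0.5155 0.3084 0.081 ]
scene [349.3636 215.0909] 11 [0.545  0.3062 0.081 ]
scene dark [100.3728 193.1893] 95 106 179 207 bright 132 [np.float64(225.93939393939394), np.float64(106.31818181818181)]
scene dark [100.9073 193.1987] 96 106 179 207 bright 146 [np.float64(225.5068493150685), np.float64(106.32191780821918)]
side dark [274.8519 328.0471] 261 287 314 341 bright 36 [np.float64(336.97222222222223), np.float64(290.1111111111111)]
side dark [274.7219 327.606 ] 260 287 313 341 bright 37 [np.float64(336.27027027027026), np.float64(289.56756756756755)]
```

```bash
python3 -c "
from station import arm
print(arm.sign_off())"
```

```text
the job is handed in; nothing more can be done
None
```

The latch was pressed and the pack sprang up; the rod is back in its stand, the pack stands square in the charging tray (about 1 mm off centre by camera), and the job was handed in at about 32 s with no verdict returned.

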